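# Pack the brass cabinet fittings into their case

## Robot

A 6-joint arm with a two-finger parallel gripper is mounted at the origin on the work surface. World frame = base frame: x ahead of the robot, y to its left, z up, the work surface at z = 0. Lengths are in m, angles in degrees, forces in N, time in s.
With the tool pointing down it reaches from about 0.4 to 0.825 m from the base axis. Payload 7 kg.
Tool frame: the origin (TCP) lies at the very end of the fingers, on their centre line; the grasp point (between the pads) lies 19 mm behind it; z points along the fingers, y is the line along which they close (so a half turn about z gives the same grasp; the last joint's range is limited). The gripper opens to 88 mm and grips with 3 to 60 N. Pads are 19 mm wide; open, the fingers measure 130 mm over their backs; the gripper's body (78 mm by 193 mm) begins 47 mm behind the grasp point.
Start: joints at [93.455, 20.546, 0.682, 0, -70.136, -16.507], TCP at [0.152, 0.658, 0.227] pointing down, gripper open.
Joint ranges: [-176.03, 176.03], [-82.01, 121.73], [-58.28, 71.71], [-173.87, 95.51], [-174.79, -0.11], [-173.66, 173.66]. Speed limits (degrees/s): [136.94, 136.94, 172.46, 180, 180, 180].

## Interface

Orientations are given as [roll, pitch, yaw] about the fixed x, y, z axes, in that order (R = Rz(yaw) Ry(pitch) Rx(roll)).
In Python, from plant import r gives the robot as it stands. The module is installed in compiled form; this text tells all that it offers.
- The arm moves only by the tool jog_arm, never from a script. Its arguments are lists of equal length, an entry for each row: "travel": the shift along the tool's x, y, z each as a share of 50 cm, from -1 to 1, a list of three; "dr": the turn, a rotation vector about the tool's x, y, z each as a share of 360 degrees, from -1 to 1, a list of three; "claw": the opening, from 0 (shut) to 1 (fully open). A call has exactly 10 rows; each row is the pose to reach, as a shift and turn from the pose commanded when the call began, along the tool's axes at that moment, turning the shorter way round; what a row does not reach only later rows make up. A row lasts 1/8 s, in which the tool goes at most 62.5 mm and 10.7 degrees, less where a joint would pass 70% of its speed; a pose out of reach is approached as far as the arm can. A call with a number of a shift or a turn outside -1 to 1 is refused whole. A call with a gripper value outside its range is refused whole. The fingers move at their own pace and stop on an object; "newtons" is the grip in N (left out, the last holds). Time passes only in rows, so rows that repeat a pose let the fingers close, or fill a call up. It gives the time, the measured TCP pose, the force, the opening and the grip force at its end, in the units of the state.
- r.get_state(): the state, without advancing time (a new reading comes with each control period).
- r.capture(name): name is "scene" or "top" or "wrist"; returns a dict with "pixels" (480x640x3 uint8, red, green, blue), "range_z" (480x640 float32, m along the optical axis (not along the pixel's ray), 0 where there is no reading), "fx", "fy", "cx", "cy" (pixels), "position" and "attitude" of the camera in the world; the wrist camera has in their place "hand_eye" (4x4, takes a point from camera to tool coordinates, whose origin is the TCP and whose axes are the flange's). Camera axes: x right, y up, looking along -z (the intrinsics and any distortion apply to the point x, -y, -z); pixel columns grow to the right and rows downward; lengths in m; the calibration is good to about 2 mm. A picture is of the moment at which its call begins: read the wrist's pose just before it.
- r.close_job(): hands the job in; it is judged then, once.
Trained networks look in the newest picture that a camera, given by its name, has taken for a name from the list of things; names that differ only in an ending like _2 or _b are one class to them, and where a whole thing is asked for, a point or a joint stands for the part that bears it (a point fixed in the world has none). Each returns a list of dicts, best first, with "conf" (0 to 1); they miss things now and then, are a little off and sometimes report something else, mostly with a low value. They report only what shows in the picture. A call takes as long as a camera call. They do not tell look-alikes from the thing itself.
- r.boxes_of(name, camera): "extent" ([left, top, right, bottom] in pixels, round what is visible of it).
- r.regions_of(name, camera): "pixels" (480x640 bool, what is visible of it) and "extent" ([left, top, right, bottom] in pixels, round what is visible of it).
- r.tip_of(name, camera): "at" ([column, row] in pixels: a listed point, or the origin of a listed thing).
The state is a dict: "time_s": time; "joints": joint angles; "qd": joint speeds; "joint_torque": joint torques, N m; "tcp_pos": TCP position; "eef_rot": TCP orientation; "contact_force": force on the tool from outside, world axes, zero at the start; "moment": the same for the moment, N m; "gripper_width": finger opening in m; "gripper_force": force on a finger pad.
Only numpy, scipy, OpenCV 4.12 (cv2) and the standard library are available. Lean on these libraries where they do the work, as an engineer would, in place of code of your own. Each camera call takes 0.05 s, during which the arm holds its last target. There are 200 camera calls.

## Task

Pack the brass cabinet fittings into the wooden case: the long pull, the round-headed knob, the lock plate with the keyhole boss and the thumb turn, each standing flat on the floor of the recess cut in its shape (narrow slot, round, oblong, square). Set each one down rather than dropping it, and leave the short pull and the square-headed knob where they are.

Things in the scene. Friction and masses are not known exactly. Their poses are not given: they have to be found in the camera images.
- long_pull: The long drawer pull, brass, about 110 g: a straight bar 88 mm long, 10 x 10 mm in section, its underside 20 mm and its top 30 mm above the underside of its feet, on two round posts with 16 mm feet, 72 mm between post centres. x along the bar. Stands upright on the table at the start. Origin: centre of its underside; z up.
- round_knob: The knob with a round head, brass, about 150 g: a disc-shaped head 38 mm across with upright sides from 18 to 36 mm height, on a waisted stem with a 30 mm round foot. Stands upright on the table at the start. Origin: centre of its underside; z up.
- lock_plate: The lock plate, brass, about 140 g: a flat oblong plate 72 (x) x 44 (y) x 5 mm with a round boss 24 mm across in the middle that rises to 24 mm height, a black keyhole in the boss's top and four dark screw holes. Stands upright on the table at the start. Origin: centre of its underside; z up.
- thumb_turn: The thumb turn, brass, about 120 g: a square base 40 x 40 x 6 mm with an upright wing in the middle, 30 mm long (along x), 9 mm thick (y), from 12 to 30 mm height; a dark screw hole near each corner of the base. Stands upright on the table at the start. Origin: centre of its underside; z up.
- short_pull: Look-alike that stays: the short drawer pull, the same as the long one but only 54 mm long (38 mm between post centres). x along the bar. Stands upright on the table at the start. Origin: centre of its underside; z up.
- square_knob: Look-alike that stays: the knob with a square head, brass, head 34 x 34 mm from 18 to 36 mm height, on the same round 30 mm foot. Stands upright on the table at the start. Origin: centre of its underside; z up.
- insert_slot: Insert with a long narrow recess, 104 x 32 mm (long way along x), for the long pull. Fixed wood, recess lined grey, 116 x 80 x 12 mm, one of four, two by two in a wooden case (252 x 180 mm, rim 24 mm above the table). Origin: centre of its underside, 8 mm above the table, under the recess's middle; x along the 116 mm side, z up. Recess floor at z = 6 mm, insert top at z = 12 mm in this frame.
- insert_round: Insert with a round recess, 46 mm across, for the round knob. Fixed wood, recess lined grey, 116 x 80 x 12 mm, one of four, two by two in a wooden case (252 x 180 mm, rim 24 mm above the table). Origin: centre of its underside, 8 mm above the table, under the recess's middle; x along the 116 mm side, z up. Recess floor at z = 6 mm, insert top at z = 12 mm in this frame.
- insert_oblong: Insert with a wide oblong recess, 88 (x) x 60 (y) mm, for the lock plate. Fixed wood, recess lined grey, 116 x 80 x 12 mm, one of four, two by two in a wooden case (252 x 180 mm, rim 24 mm above the table). Origin: centre of its underside, 8 mm above the table, under the recess's middle; x along the 116 mm side, z up. Recess floor at z = 6 mm, insert top at z = 12 mm in this frame.
- insert_square: Insert with a square recess, 56 x 56 mm, for the thumb turn. Fixed wood, recess lined grey, 116 x 80 x 12 mm, one of four, two by two in a wooden case (252 x 180 mm, rim 24 mm above the table). Origin: centre of its underside, 8 mm above the table, under the recess's middle; x along the 116 mm side, z up. Recess floor at z = 6 mm, insert top at z = 12 mm in this frame.
Not all that is in view belongs to the job. Leave any green or purple look-alike of the lock_plate alone.

How it is judged:
By the outcome, as a careful person would: the job done as asked, in the order asked, and still so for the second after the job is handed in, with the robot touching nothing.
It also fails if it takes over 112 s, if anything falls off the work surface, if the arm or the gripper's body presses on something with over 40 N, if the wrist force passes 120 N, or if a joint passes its speed limit or range.

## Working session

There is one attempt and no reset: what is moved stays moved. The work goes in short steps, Python scripts to look and compute and a tool call to move; the robot and the scene stay as the last step left them, time stands still between calls to the robot, and variables do not carry over. Pictures are saved under pics/ and viewed, at most 14 in all, crops included, and the job is handed in when it is done.

Besides the shell and the picture viewer there is one more tool, called after "Call:" as name(argument=value, ...), one argument or row to a line, values as JSON. jog_arm: Moves the arm, as the interface text tells. Its arguments: {"type":"object","properties":{"travel":{"type":"array"},"dr":{"type":"array"},"claw":{"type":"array"},"newtons":{"type":"number"}},"required":["travel","dr","claw"]}

```bash
mkdir -p pics
cat > h.py <<'E'
import numpy as np, cv2
from scipy.spatial.transform import Rotation as R
from plant import r
def save(n,c): cv2.imwrite(f'pics/{n}.png',c['pixels'][:,:,::-1])
def cloud(c,st=None):
    z=c['range_z']; v,u=np.mgrid[0:480,0:640]
    p=np.stack([(u-c['cx'])/c['fx']*z,-(v-c['cy'])/c['fy']*z,-z],-1)
    if 'position' in c:
        a=np.array(c['attitude'])
        M=a if a.shape==(3,3) else R.from_euler('xyz',a,degrees=True).as_matrix()
        return p@M.T+np.array(c['position'])
    H=np.array(c['hand_eye']); p=p@H[:3,:3].T+H[:3,3]
    return p@R.from_euler('xyz',st['eef_rot'],degrees=True).as_matrix().T+np.array(st['tcp_pos'])
E
python3 - <<'E'
from h import *
s=r.get_state(); print(s)
for n in('scene','top'):
    c=r.capture(n); save(n+'0',c); print(n,{k:c[k] for k in c if k not in('pixels','range_z')})
    P=cloud(c)
    for k in 'long_pull round_knob lock_plate thumb_turn short_pull square_knob insert_slot insert_round insert_oblong insert_square'.split():
        for d in r.regions_of(k,n)[:3]:
            m=d['pixels']&(c['range_z']>0); q=P[m]
            if len(q): 
                h=q[q[:,2]>np.percentile(q[:,2],90)-.006]
                print(k,round(d['conf'],2),np.round(d['extent']),'med',np.median(q,0).round(3),'top',h.mean(0).round(3))
E
```

```text
{'time_s': 0.0, 'joints': array([ 9.34574090e+01,  2.05889813e+01,  6.32371614e-01, -2.22891955e-02,
       -7.01357422e+01, -1.65071267e+01]), 'qd': array([ 0.10407549,  0.06079516, -0.0252197 , -0.04953747, -0.01372083,
       -0.09052759]), 'joint_torque': array([ 5.16867863e-05, -5.82704008e+01,  2.93071014e+01,  6.99741930e+00,
        7.19486197e-03, -1.48699041e-04]), 'tcp_pos': array([0.1523134 , 0.65706771, 0.22563292]), 'eef_rot': array([ 1.79905500e+02, -6.15349975e-03, -1.30573032e+01]), 'contact_force': array([-0.77196216, -0.10313611,  0.21497323]), 'moment': array([-0.02501818,  0.03588864,  0.04249953]), 'gripper_force': 0.0, 'gripper_width': 0.08743317269382053}
scene {'fx': 593.8629570298671, 'fy': 593.8629570298671, 'cx': 332.70565172743846, 'cy': 241.4102183261262, 'position': array([1.24489817, 0.1930232 , 0.84623591]), 'attitude': array([4.17108125e+01, 1.62174654e-02, 9.93404824e+01])}
round_knob 0.88 [446. 212. 463. 238.] med [0.446 0.298 0.033] top [0.44  0.298 0.036]
lock_plate 0.9 [431. 255. 471. 293.] med [0.55  0.295 0.006] top [0.544 0.295 0.023]
lock_pl
[... 1649 characters left out ...]
 185. 272. 207.] med [0.654 0.197 0.006] top [0.654 0.198 0.029]
short_pull 0.53 [308. 181. 325. 200.] med [0.663 0.077 0.027] top [0.663 0.075 0.029]
square_knob 0.67 [306. 235. 327. 255.] med [0.544 0.09  0.035] top [0.544 0.09  0.036]
insert_slot 0.57 [451. 222. 508. 263.] med [ 0.545 -0.268  0.017] top [ 0.545 -0.268  0.019]
insert_slot 0.57 [253. 185. 271. 206.] med [0.655 0.198 0.006] top [0.654 0.198 0.029]
insert_round 0.6 [399. 258. 459. 297.] med [ 0.465 -0.148  0.018] top [ 0.465 -0.148  0.019]
insert_oblong 0.98 [399. 221. 456. 264.] med [ 0.546 -0.151  0.016] top [ 0.546 -0.151  0.019]
insert_square 0.75 [453. 257. 510. 297.] med [ 0.463 -0.269  0.018] top [ 0.464 -0.268  0.019]
```

Run:
```python
import cv2
a=cv2.imread('pics/top0.png')[140:340,130:530]; cv2.imwrite('pics/top0c.png',cv2.resize(a,(800,400),interpolation=cv2.INTER_CUBIC))
a=cv2.imread('pics/scene0.png')[170:370,110:540]; cv2.imwrite('pics/sc0c.png',cv2.resize(a,(800,372),interpolation=cv2.INTER_CUBIC))
```

```text
(no output)
```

View pics/top0c.png

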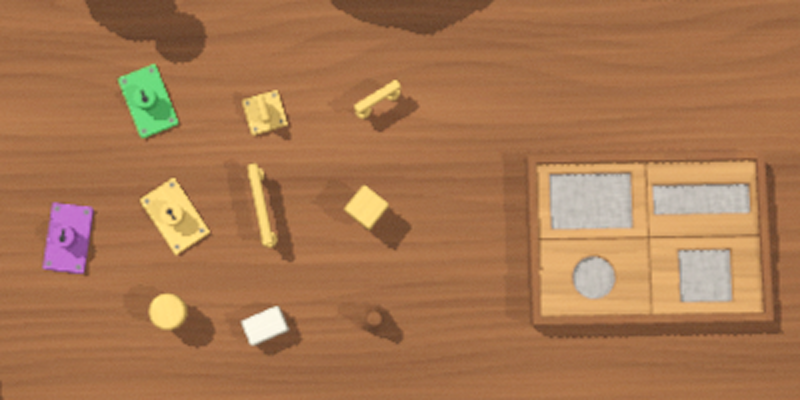

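View pics/sc0c.png

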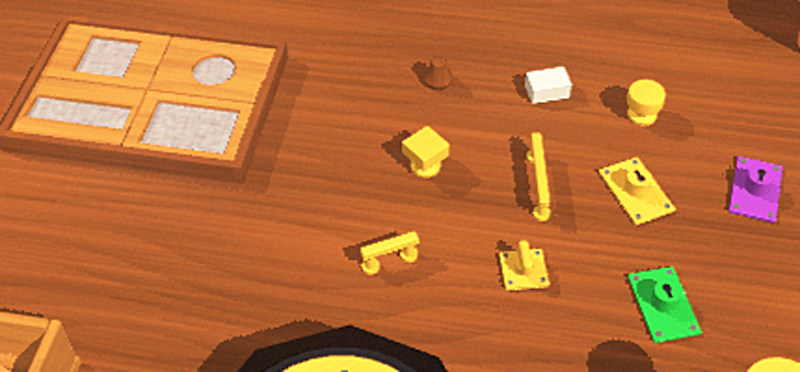

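The pictures show the brass lock plate at about (172,215) in the top crop. The green one at (148,100) and the purple one at (68,238) must stay. The long pull is at (262,205), the thumb turn at (265,113) and the round knob at (167,311). The case is on the right: oblong and slot recesses above, round and square below.

Run:
```python
from h import *
for n in ('top','scene'):
    c=r.capture(n);P=cloud(c);ok=c['range_z']>0
    hsv=cv2.cvtColor(c['pixels'],cv2.COLOR_RGB2HSV)
    def rect(name,xy,rad,lo,hi,m2=None):
        m=ok&(np.hypot(P[...,0]-xy[0],P[...,1]-xy[1])<rad)&(P[...,2]>lo)&(P[...,2]<hi)
        if m2 is not None:m&=m2
        q=P[m][:,:2].astype(np.float32)
        (cx,cy),(w,h),a=cv2.minAreaRect(q*1000)
        if w<h:w,h,a=h,w,a+90
        print(n,name,len(q),round(cx),round(cy),'size',round(w),round(h),'yaw',round((a+90)%180-90,1),'mean',q.mean(0).round(4))
    rect('long',(.545,.201),.055,.022,.04)
    rect('knob',(.44,.3),.04,.028,.045)
    rect('plate',(.543,.296),.05,.0025,.009)
    rect('boss',(.543,.296),.05,.02,.04)
    rect('turnbase',(.655,.197),.04,.003,.009)
    rect('wing',(.655,.197),.04,.022,.04)
    g=(hsv[...,1]<60)
    for k,xy in dict(slot=(.543,-.269),rnd=(.464,-.15),obl=(.544,-.152),sq=(.463,-.27)).items():
        rect(k,xy,.06,.005,.03,g)
```

```text
top long 197 551 203 size 88 10 yaw 10.5 mean [0.5501 0.2025]
top knob 255 439 301 size 37 36 yaw -48.0 mean [0.4394 0.3006]
top plate 508 543 300 size 95 89 yaw 8.7 mean [0.5447 0.298 ]
top boss 90 544 298 size 23 21 yaw -45.8 mean [0.5436 0.2975]
top turnbase 249 656 196 size 77 69 yaw 53.8 mean [0.6535 0.198 ]
top wing 57 655 199 size 32 9 yaw 16.7 mean [0.6544 0.1986]
top slot 729 522 -268 size 101 77 yaw -89.6 mean [ 0.54   -0.2681]
top rnd 387 483 -151 size 79 51 yaw -1.8 mean [ 0.4721 -0.1494]
top obl 1087 546 -150 size 87 57 yaw 88.5 mean [ 0.5461 -0.1497]
top sq 656 463 -267 size 57 54 yaw 88.7 mean [ 0.4627 -0.2672]
scene long 238 550 200 size 92 10 yaw 10.0 mean [0.5525 0.2003]
scene knob 266 440 298 size 38 37 yaw -38.9 mean [0.4417 0.2981]
scene plate 636 545 299 size 94 91 yaw -58.5 mean [0.5467 0.2945]
scene boss 116 543 296 size 25 23 yaw -30.4 mean [0.5432 0.2956]
scene turnbase 377 655 193 size 70 69 yaw -72.1 mean [0.6568 0.1969]
scene wing 93 655 197 size 32 9 yaw 15.8 mean [0.6556 0.1963]
scene slot 534 521 -271 size 102 74 yaw 88.5 mean [ 0.5414 -0.2711]
scene rnd 302 482 -149 size 84 49 yaw -4.4 mean [ 0.473  -0.1521]
scene obl 959 544 -154 size 86 58 yaw 88.8 mean [ 0.5436 -0.1531]
scene sq 447 459 -271 size 53 53 yaw -1.2 mean [ 0.46  -0.271]
```

```bash
cat > g.py <<'E'
# usage: g.py x0 y0 yaw0 x1 y1 yaw1 (mm, deg) -> tool x,y shares, turn share
import sys,numpy as np
x0,y0,a,x1,y1,b=map(float,sys.argv[1:]);t=np.radians(a);d=np.array([x1-x0,y1-y0])
print('travel',((d@[np.cos(t),np.sin(t)])/500).round(4),((d@[np.sin(t),-np.cos(t)])/500).round(4),'dr',round(-((b-a+180)%360-180)/360,4))
E
python3 g.py 152.2 658 -13.06 550 201.5 10.3
```

```text
travel 0.9813 0.7096 dr -0.0649
```

Call:
jog_arm(
  travel=[
    [0.98,0.71,0.05],
    [0.98,0.71,0.05],
    [0.98,0.71,0.05],
    [0.98,0.71,0.05],
    [0.98,0.71,0.05],
    [0.98,0.71,0.05],
    [0.98,0.71,0.05],
    [0.98,0.71,0.05],
    [0.98,0.71,0.05],
    [0.98,0.71,0.05],
  ],
  dr=[
    [0,0,-0.065],
    [0,0,-0.065],
    [0,0,-0.065],
    [0,0,-0.065],
    [0,0,-0.065],
    [0,0,-0.065],
    [0,0,-0.065],
    [0,0,-0.065],
    [0,0,-0.065],
    [0,0,-0.065],
  ],
  claw=[0.6,0.6,0.6,0.6,0.6,0.6,0.6,0.6,0.6,0.6],
  newtons=25,
)

```text
time_s: 2.45
tcp_pos: [0.551, 0.1989, 0.2016]
eef_rot: [180.0, -0.0, 10.3]
contact_force: [-0.8, 1.6, 0.1]
gripper_width: 0.0527
gripper_force: 0.0
```

```bash
cat >> h.py <<'E'
def rect(P,m,s=''):
    q=P[m][:,:2].astype(np.float32)
    if len(q)<5: print(s,'few');return
    (cx,cy),(w,h),a=cv2.minAreaRect(q*1000)
    if w<h:w,h,a=h,w,a+90
    print(s,len(q),'c',round(cx,1),round(cy,1),'size',round(w,1),round(h,1),'yaw',round((a+90)%180-90,1))
def near(P,c,xy,rad,lo,hi): return (c['range_z']>0)&(np.hypot(P[...,0]-xy[0],P[...,1]-xy[1])<rad)&(P[...,2]>lo)&(P[...,2]<hi)
E
python3 - <<'E'
from h import *
s=r.get_state();c=r.capture('wrist');P=cloud(c,s);save('w1',c)
print(s['joints'].round(1),s['tcp_pos'],s['eef_rot'])
print('z table',np.percentile(P[c['range_z']>0][:,2],[5,50]))
rect(P,near(P,c,(.55,.2015),.055,.024,.04),'long')
rect(P,near(P,c,(.655,.197),.035,.022,.04),'wing')
rect(P,near(P,c,(.543,.297),.05,.0035,.0075),'plate'); rect(P,near(P,c,(.543,.297),.05,.02,.04),'boss')
E
```

```text
[ 39.   13.2 -13.    0.  -63.8  61.3] [0.55099092 0.19886258 0.20159876] [ 1.79997670e+02 -1.45070545e-02  1.02721116e+01]
z table [-0.00086331  0.0013503 ]
long 1005 c 550.3 202.5 size 87.3 9.4 yaw 10.3
wing 384 c 653.6 198.2 size 29.9 9.0 yaw 15.2
plate 2618 c 542.9 297.3 size 71.9 44.3 yaw 32.6
boss 523 c 542.8 297.6 size 23.1 23.1 yaw 48.0
```

View pics/w1.png

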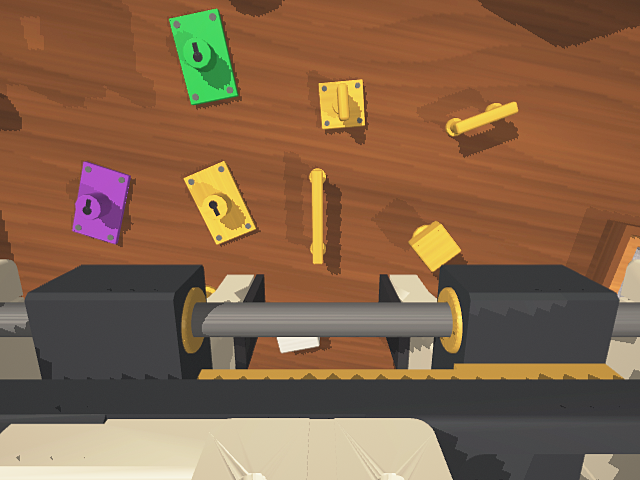

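The wrist view shows the long pull at (317,215), upright. The brass plate is at (220,203) and the thumb turn at (342,103), all measured cleanly. I'll descend on the pull and grip it.

Call:
jog_arm(
  travel=[
    [0,-0.005,0.12],
    [0,-0.005,0.24],
    [0,-0.005,0.34],
    [0,-0.005,0.385],
    [0,-0.005,0.385],
    [0,-0.005,0.385],
    [0,-0.005,0.385],
    [0,-0.005,0.385],
    [0,-0.005,0.385],
    [0,-0.005,0.385],
  ],
  dr=[
    [0,0,0],
    [0,0,0],
    [0,0,0],
    [0,0,0],
    [0,0,0],
    [0,0,0],
    [0,0,0],
    [0,0,0],
    [0,0,0],
    [0,0,0],
  ],
  claw=[0.5,0.5,0.5,0.5,0.5,0.05,0.05,0.05,0.05,0.05],
  newtons=25,
)

```text
time_s: 3.75
tcp_pos: [0.5494, 0.2037, 0.0096]
eef_rot: [-180.0, -0.0, 10.4]
contact_force: [-0.9, 0.1, 4.1]
gripper_width: 0.0097
gripper_force: 25.0
```

```bash
python3 g.py 549.4 203.7 10.3 542.5 -268.5 -91.2
```

```text
travel -0.1824 0.9267 dr 0.2819
```

Call:
jog_arm(
  travel=[
    [0,0,-0.04],
    [0,0,-0.14],
    [0,0,-0.2],
    [-0.05,0.2,-0.2],
    [-0.08,0.4,-0.2],
    [-0.12,0.6,-0.2],
    [-0.16,0.8,-0.2],
    [-0.182,0.927,-0.2],
    [-0.182,0.927,-0.2],
    [-0.182,0.927,-0.2],
  ],
  dr=[
    [0,0,0],
    [0,0,0],
    [0,0,0.02],
    [0,0,0.05],
    [0,0,0.08],
    [0,0,0.11],
    [0,0,0.14],
    [0,0,0.17],
    [0,0,0.2],
    [0,0,0.23],
  ],
  claw=[0.05,0.05,0.05,0.05,0.05,0.05,0.05,0.05,0.05,0.05],
)

```text
time_s: 5.0
tcp_pos: [0.5427, -0.2358, 0.109]
eef_rot: [-180.0, 0.0, -72.4]
contact_force: [1.0, -0.2, -0.8]
gripper_width: 0.0099
gripper_force: 25.0
```

```bash
python3 g.py 542.7 -235.8 -72.4 542.5 -269 -91.2
```

```text
travel 0.0632 0.0205 dr 0.0522
```

Call:
jog_arm(
  travel=[
    [0.063,0.02,0],
    [0.063,0.02,0],
    [0.063,0.02,0],
    [0.063,0.02,0],
    [0.063,0.02,0],
    [0.063,0.02,0],
    [0.063,0.02,0],
    [0.063,0.02,0],
    [0.063,0.02,0],
    [0.063,0.02,0],
  ],
  dr=[
    [0,0,0.052],
    [0,0,0.052],
    [0,0,0.052],
    [0,0,0.052],
    [0,0,0.052],
    [0,0,0.052],
    [0,0,0.052],
    [0,0,0.052],
    [0,0,0.052],
    [0,0,0.052],
  ],
  claw=[0.05,0.05,0.05,0.05,0.05,0.05,0.05,0.05,0.05,0.05],
)

```text
time_s: 6.25
tcp_pos: [0.5433, -0.2669, 0.1091]
eef_rot: [-180.0, -0.0, -90.8]
contact_force: [0.1, 0.4, 0.3]
gripper_width: 0.0094
gripper_force: 25.0
```

Run:
```python
from h import *
s=r.get_state();c=r.capture('wrist');P=cloud(c,s);save('w2',c)
print(s['tcp_pos'],s['eef_rot'][2],s['joints'].round(0))
hsv=cv2.cvtColor(c['pixels'],cv2.COLOR_RGB2HSV); g=hsv[...,1]<60
for k,xy,rad in (('slot',(.5425,-.2695),.058),('rnd',(.463,-.15),.035),('obl',(.545,-.1515),.06),('sq',(.461,-.268),.045)):
    rect(P,near(P,c,xy,rad,.008,.0175)&g,k)
rect(P,near(P,c,s['tcp_pos'],.07,.105,.15)&(hsv[...,1]>100),'pull')
```

```text
[ 0.54329924 -0.26693465  0.10907632] -90.77093173668145 [ -8.  20. -17.   0. -53.   7.]
slot 2946 c 522.0 -280.6 size 78.9 75.2 yaw 89.6
rnd few
obl 17 c 544.9 -165.2 size 21.2 3.7 yaw -2.7
sq 4892 c 461.9 -271.9 size 54.9 46.9 yaw -0.5
pull 3224 c 544.6 -272.6 size 78.1 29.5 yaw 78.6
```

View pics/w2.png

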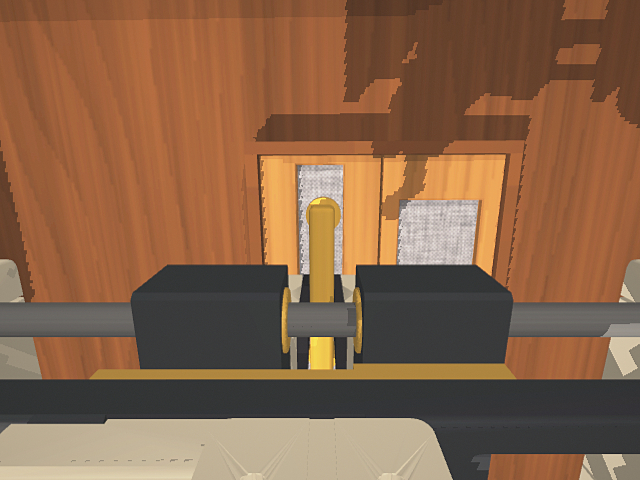

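The wrist view shows the pull held straight over the slot; the far end of the slot is at (320,165). The square recess is at (440,235). I'll check the slot's edges numerically.

Run:
```python
from h import *
s=r.get_state();c=r.capture('wrist');P=cloud(c,s)
hsv=cv2.cvtColor(c['pixels'],cv2.COLOR_RGB2HSV); g=(hsv[...,1]<60)&(P[...,2]<.02)&(P[...,2]>.005)
v,u=np.mgrid[0:480,0:640]; g&=v<260
for n,lo,hi in(('slot',.51,.575),('sq',.42,.5)):
    m=g&(P[...,0]>lo)&(P[...,0]<hi)&(P[...,1]<-.2);q=P[m]*1000
    print(n,len(q),np.percentile(q,[1,50,99],axis=0).round(1).tolist())
    f=m&(P[...,1]<-.285); rect(P,f,n)
```

```text
slot 2428 [[528.8, -320.0, 13.2], [546.1, -301.9, 14.8], [559.3, -254.0, 16.5]]
slot 1727 c 544.1 -302.6 size 35.1 30.6 yaw 89.9
sq 4588 [[435.3, -294.9, 13.3], [462.0, -274.1, 14.8], [488.6, -252.1, 16.3]]
sq 1138 c 462.2 -290.2 size 55.9 10.4 yaw -0.1
```

Call:
jog_arm(
  travel=[
    [0.002,0,0.06],
    [0.002,0,0.12],
    [0.002,0,0.15],
    [0.002,0,0.16],
    [0.002,0,0.165],
    [0.002,0,0.169],
    [0.002,0,0.17],
    [0.002,0,0.17],
    [0.002,0,0.17],
    [0.002,0,0.17],
  ],
  dr=[
    [0,0,0],
    [0,0,0],
    [0,0,0],
    [0,0,0],
    [0,0,0],
    [0,0,0],
    [0,0,0],
    [0,0,0],
    [0,0,0],
    [0,0,0],
  ],
  claw=[0.05,0.05,0.05,0.05,0.05,0.05,0.05,0.05,0.05,0.05],
)

```text
time_s: 7.6
tcp_pos: [0.5433, -0.2679, 0.0242]
eef_rot: [-180.0, -0.0, -90.8]
contact_force: [-0.2, -0.7, -0.8]
gripper_width: 0.0095
gripper_force: 25.0
```

Call:
jog_arm(
  travel=[
    [0,0,0.001],
    [0,0,0.002],
    [0,0,0.003],
    [0,0,0.003],
    [0,0,0.003],
    [0,0,0.003],
    [0,0,0.003],
    [0,0,-0.05],
    [0,0,-0.15],
    [0,0,-0.25],
  ],
  dr=[
    [0,0,0],
    [0,0,0],
    [0,0,0],
    [0,0,0],
    [0,0,0],
    [0,0,0],
    [0,0,0],
    [0,0,0],
    [0,0,0],
    [0,0,0],
  ],
  claw=[0.05,0.05,0.05,0.05,0.3,0.3,0.3,0.4,0.6,0.8],
)

```text
time_s: 8.85
tcp_pos: [0.5429, -0.2679, 0.15]
eef_rot: [179.9, 0.0, -90.8]
contact_force: [1.1, -0.4, -0.5]
gripper_width: 0.0497
gripper_force: 0.0
```

```bash
python3 - <<'E'
from h import *
s=r.get_state();print(s['tcp_pos'],s['eef_rot'])
c=r.capture('top');P=cloud(c);save('t2',c)
rect(P,near(P,c,(.544,-.269),.055,.036,.055),'pull')
rect(P,near(P,c,(.44,.3),.04,.028,.045),'knob')
E
python3 g.py 543.3 -267.9 -90.8 439.6 299.5 0
```

```text
[ 0.54294817 -0.26789063  0.15001835] [ 1.79933387e+02  3.32796450e-03 -9.07696136e+01]
pull 25 c 543.1 -298.9 size 22.5 8.7 yaw -88.9
knob 252 c 439.7 300.8 size 36.0 35.9 yaw 25.3
travel -1.1318 0.2232 dr -0.2522
```

Call:
jog_arm(
  travel=[
    [-1,0.223,0],
    [-1,0.223,0],
    [-1,0.223,0],
    [-1,0.223,0],
    [-1,0.223,0],
    [-1,0.223,0],
    [-1,0.223,0],
    [-1,0.223,0],
    [-1,0.223,0],
    [-1,0.223,0],
  ],
  dr=[
    [0,0,0],
    [0,0,0],
    [0,0,0],
    [0,0,0],
    [0,0,0],
    [0,0,0],
    [0,0,0],
    [0,0,0],
    [0,0,0],
    [0,0,0],
  ],
  claw=[0.7,0.7,0.7,0.7,0.7,0.7,0.7,0.7,0.7,0.7],
)

```text
time_s: 10.15
tcp_pos: [0.4382, 0.2341, 0.1487]
eef_rot: [180.0, -0.0, -90.7]
contact_force: [-0.8, -0.5, -0.5]
gripper_width: 0.0611
gripper_force: 0.0
```

Run:
```python
from h import *
s=r.get_state();print(s['tcp_pos'],s['eef_rot'],s['joints'].round())
c=r.capture('scene');P=cloud(c);
rect(P,near(P,c,(.544,-.269),.055,.038,.055),'pull')
rect(P,near(P,c,(.544,-.269),.055,.025,.055),'pull')
x,y=s['tcp_pos'][:2]*1000
import os;os.system(f'python3 g.py {x} {y} -90.8 439.6 299.7 -90.8')
c=r.capture('top');save('t3',c);P=cloud(c)
rect(P,near(P,c,(.544,-.269),.055,.038,.055),'pulltop')
a=np.vstack([r.capture('scene')['pixels'][170:290,100:300],c['pixels'][200:320,380:580]])[:,:,::-1]
cv2.imwrite('pics/chk1.png',cv2.resize(a,None,fx=2.5,fy=2.5,interpolation=cv2.INTER_CUBIC))
```

```text
travel -0.1313 -0.0011 dr -0.0
[0.43815491 0.23405299 0.14870326] [ 1.79973714e+02 -2.56891716e-02 -9.06715399e+01] [ 51.   8. -28.  -0. -55. -51.]
pull 270 c 542.6 -269.8 size 88.9 15.5 yaw 88.9
pull 382 c 554.4 -271.6 size 88.3 84.1 yaw 78.0
pulltop 208 c 543.5 -267.9 size 88.7 9.5 yaw 88.6
```

View pics/chk1.png

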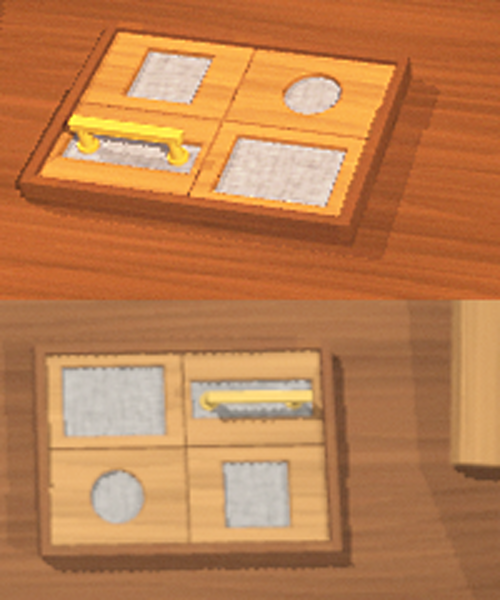

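The pull stands in the slot (bar at (125,130) in the upper half). Next I pick up the round knob.

Call:
jog_arm(
  travel=[
    [-0.131,-0.001,0],
    [-0.131,-0.001,0.06],
    [-0.131,-0.001,0.16],
    [-0.131,-0.001,0.24],
    [-0.131,-0.001,0.277],
    [-0.131,-0.001,0.277],
    [-0.131,-0.001,0.277],
    [-0.131,-0.001,0.277],
    [-0.131,-0.001,0.277],
    [-0.131,-0.001,0.277],
  ],
  dr=[
    [0,0,0],
    [0,0,0],
    [0,0,0],
    [0,0,0],
    [0,0,0],
    [0,0,0],
    [0,0,0],
    [0,0,0],
    [0,0,0],
    [0,0,0],
  ],
  claw=[0.7,0.7,0.7,0.7,0.7,0.7,0.35,0.35,0.35,0.35],
  newtons=25,
)

```text
time_s: 11.55
tcp_pos: [0.4402, 0.2994, 0.0115]
eef_rot: [-180.0, 0.1, -90.8]
contact_force: [-2.0, -0.5, 6.8]
gripper_width: 0.0374
gripper_force: 25.0
```

```bash
python3 g.py 440.2 299.4 -90.8 463.3 -149.8 -90.8
```

```text
travel 0.8977 -0.0587 dr -0.0
```

Call:
jog_arm(
  travel=[
    [0,0,-0.03],
    [0,0,-0.12],
    [0.08,0,-0.2],
    [0.2,-0.01,-0.2],
    [0.32,-0.01,-0.2],
    [0.44,-0.02,-0.2],
    [0.56,-0.02,-0.2],
    [0.68,-0.03,-0.2],
    [0.8,-0.03,-0.2],
    [0.898,-0.034,-0.2],
  ],
  dr=[
    [0,0,0],
    [0,0,0],
    [0,0,0],
    [0,0,0],
    [0,0,0],
    [0,0,0],
    [0,0,0],
    [0,0,0],
    [0,0,0],
    [0,0,0],
  ],
  claw=[0.35,0.35,0.35,0.35,0.35,0.35,0.35,0.35,0.35,0.35],
)

```text
time_s: 12.8
tcp_pos: [0.4505, -0.1522, 0.1116]
eef_rot: [-179.9, 0.0, -90.8]
contact_force: [0.2, 0.8, -2.1]
gripper_width: 0.0376
gripper_force: 25.0
```

Call:
jog_arm(
  travel=[
    [-0.002,-0.025,0],
    [-0.002,-0.025,0.06],
    [-0.002,-0.025,0.12],
    [-0.002,-0.025,0.14],
    [-0.002,-0.025,0.15],
    [-0.002,-0.025,0.15],
    [-0.002,-0.025,0.15],
    [-0.002,-0.025,0.15],
    [-0.002,-0.025,0.15],
    [-0.002,-0.025,0.15],
  ],
  dr=[
    [0,0,0],
    [0,0,0],
    [0,0,0],
    [0,0,0],
    [0,0,0],
    [0,0,0],
    [0,0,0],
    [0,0,0],
    [0,0,0],
    [0,0,0],
  ],
  claw=[0.35,0.35,0.35,0.35,0.35,0.35,0.35,0.35,0.35,0.35],
)

```text
time_s: 14.05
tcp_pos: [0.4634, -0.1493, 0.0357]
eef_rot: [-180.0, 0.0, -90.8]
contact_force: [-0.1, 0.3, -1.7]
gripper_width: 0.0368
gripper_force: 25.0
```

Run:
```python
from h import *
s=r.get_state();print(s['tcp_pos'],s['eef_rot'])
```

```text
[ 0.4634247  -0.14933258  0.03569768] [-1.79987539e+02  8.91807249e-04 -9.07748154e+01]
```

Call:
jog_arm(
  travel=[
    [0,0,0.008],
    [0,0,0.014],
    [0,0,0.018],
    [0,0,0.02],
    [0,0,0.021],
    [0,0,0.021],
    [0,0,0.021],
    [0,0,0.021],
    [0,0,0.021],
    [0,0,0.021],
  ],
  dr=[
    [0,0,0],
    [0,0,0],
    [0,0,0],
    [0,0,0],
    [0,0,0],
    [0,0,0],
    [0,0,0],
    [0,0,0],
    [0,0,0],
    [0,0,0],
  ],
  claw=[0.35,0.35,0.35,0.35,0.35,0.35,0.35,0.49,0.49,0.49],
)

```text
time_s: 15.3
tcp_pos: [0.4635, -0.1493, 0.025]
eef_rot: [-180.0, -0.0, -90.8]
contact_force: [-0.1, 0.2, 0.6]
gripper_width: 0.0432
gripper_force: 0.0
```

```bash
python3 g.py 463.3 -149.3 -90.8 542.8 297.4 32.6;python3 g.py 463.3 -149.3 -90.8 542.8 297.4 -57.4
```

```text
travel -0.8955 -0.1465 dr -0.3428
travel -0.8955 -0.1465 dr -0.0928
```

Call:
jog_arm(
  travel=[
    [0,0,-0.05],
    [0,0,-0.15],
    [-0.08,-0.013,-0.2],
    [-0.2,-0.033,-0.2],
    [-0.32,-0.052,-0.2],
    [-0.44,-0.072,-0.2],
    [-0.56,-0.092,-0.2],
    [-0.68,-0.111,-0.2],
    [-0.8,-0.131,-0.2],
    [-0.896,-0.147,-0.2],
  ],
  dr=[
    [0,0,0],
    [0,0,0],
    [0,0,0],
    [0,0,-0.015],
    [0,0,-0.03],
    [0,0,-0.045],
    [0,0,-0.06],
    [0,0,-0.075],
    [0,0,-0.093],
    [0,0,-0.093],
  ],
  claw=[0.49,0.6,0.6,0.6,0.6,0.6,0.6,0.6,0.6,0.6],
)

```text
time_s: 16.55
tcp_pos: [0.543, 0.3002, 0.1248]
eef_rot: [-180.0, -0.0, -57.1]
contact_force: [0.2, 0.1, 0.2]
gripper_width: 0.0525
gripper_force: 0.0
```

Run:
```python
from h import *
s=r.get_state();print(s['tcp_pos'],s['eef_rot'],s['joints'].round())
x,y=s['tcp_pos'][:2]*1000
import os;os.system(f"python3 g.py {x} {y} {s['eef_rot'][2]} 542.8 297.4 -57.4")
c=r.capture('top');P=cloud(c);d=c['pixels']
rect(P,near(P,c,(.4635,-.15),.04,.04,.06),'knobtop')
c2=r.capture('scene');P=cloud(c2);rect(P,near(P,c2,(.4635,-.15),.04,.04,.06),'knobscene')
c=r.capture('wrist');P=cloud(c,s);rect(P,near(P,c,(.543,.297),.05,.02,.04),'boss')
a=np.vstack([c2['pixels'][170:290,100:300],d[200:320,380:580]])[:,:,::-1]
cv2.imwrite('pics/chk2.png',cv2.resize(a,None,fx=2.5,fy=2.5,interpolation=cv2.INTER_CUBIC))
```

```text
travel 0.0044 0.0033 dr 0.0007
[0.54299261 0.30016794 0.12484807] [-1.79995470e+02 -3.63707393e-03 -5.71424109e+01] [ 47.  20. -14.   0. -56. -14.]
knobtop 260 c 463.9 -147.0 size 36.3 35.4 yaw 87.5
knobscene 270 c 464.8 -148.7 size 39.1 37.2 yaw -22.8
boss 813 c 541.8 295.3 size 23.0 22.9 yaw -11.0
```

View pics/chk2.png

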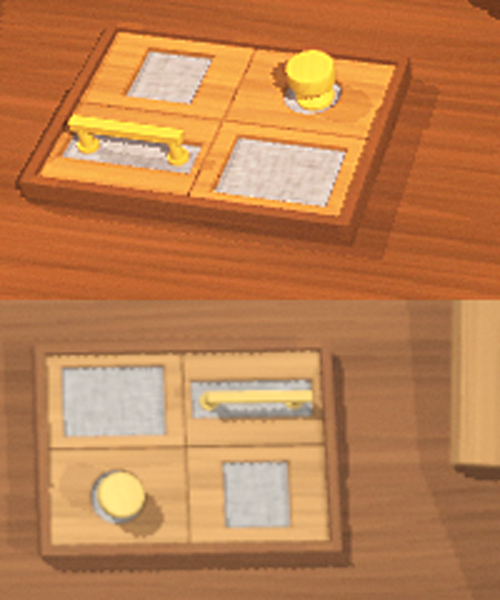

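The knob stands in the round recess at (313,85). Now the lock plate.

Call:
jog_arm(
  travel=[
    [0.001,0,0],
    [0.001,0,0.08],
    [0.001,0,0.16],
    [0.001,0,0.21],
    [0.001,0,0.225],
    [0.001,0,0.233],
    [0.001,0,0.233],
    [0.001,0,0.233],
    [0.001,0,0.233],
    [0.001,0,0.233],
  ],
  dr=[
    [0,0,0],
    [0,0,0],
    [0,0,0],
    [0,0,0],
    [0,0,0],
    [0,0,0],
    [0,0,0],
    [0,0,0],
    [0,0,0],
    [0,0,0],
  ],
  claw=[0.6,0.6,0.6,0.6,0.6,0.6,0.2,0.2,0.2,0.2],
  newtons=25,
)

```text
time_s: 17.95
tcp_pos: [0.5433, 0.2974, 0.0091]
eef_rot: [-180.0, 0.0, -57.3]
contact_force: [-1.1, -0.4, 3.3]
gripper_width: 0.0235
gripper_force: 25.0
```

```bash
python3 g.py 542.3 296.8 -57.3 545 -151 -1.1
```

```text
travel 0.7566 0.4793 dr -0.1561
```

Call:
jog_arm(
  travel=[
    [0,0,-0.03],
    [0,0,-0.12],
    [0.06,0.038,-0.2],
    [0.15,0.095,-0.2],
    [0.25,0.158,-0.2],
    [0.35,0.222,-0.2],
    [0.45,0.285,-0.2],
    [0.55,0.348,-0.2],
    [0.65,0.412,-0.2],
    [0.756,0.479,-0.2],
  ],
  dr=[
    [0,0,0],
    [0,0,0],
    [0,0,-0.01],
    [0,0,-0.03],
    [0,0,-0.05],
    [0,0,-0.075],
    [0,0,-0.1],
    [0,0,-0.12],
    [0,0,-0.14],
    [0,0,-0.156],
  ],
  claw=[0.2,0.2,0.2,0.2,0.2,0.2,0.2,0.2,0.2,0.2],
)

```text
time_s: 19.2
tcp_pos: [0.5459, -0.1518, 0.1097]
eef_rot: [-180.0, -0.1, -0.9]
contact_force: [0.6, 0.3, -2.3]
gripper_width: 0.0229
gripper_force: 25.0
```

Call:
jog_arm(
  travel=[
    [0,0,0],
    [0,0,0.06],
    [0,0,0.08],
    [0,0,0.1],
    [0,0,0.11],
    [0,0,0.11],
    [0,0,0.11],
    [0,0,0.11],
    [0,0,0.11],
    [0,0,0.11],
  ],
  dr=[
    [0,0,0],
    [0,0,0],
    [0,0,0],
    [0,0,0],
    [0,0,0],
    [0,0,0],
    [0,0,0],
    [0,0,0],
    [0,0,0],
    [0,0,0],
  ],
  claw=[0.2,0.2,0.2,0.2,0.2,0.2,0.2,0.2,0.2,0.2],
)

```text
time_s: 20.45
tcp_pos: [0.546, -0.1501, 0.0537]
eef_rot: [-180.0, -0.0, -1.1]
contact_force: [0.1, 1.0, -1.2]
gripper_width: 0.0231
gripper_force: 25.0
```

Run:
```python
from h import *
s=r.get_state();print(s['tcp_pos'],s['eef_rot'])
c=r.capture('wrist');save('w4',c);P=cloud(c,s)
hsv=cv2.cvtColor(c['pixels'],cv2.COLOR_RGB2HSV)
v,u=np.mgrid[0:480,0:640];y=(hsv[...,0]>15)&(hsv[...,0]<35)&(hsv[...,1]>120)&(v<290)
z=s['tcp_pos'][2]-.009
rect(P,y&near(P,c,s['tcp_pos'],.06,z+.0,z+.009),'plate')
```

```text
[ 0.5459836  -0.1500886   0.05369367] [-1.79999324e+02 -1.38207113e-02 -1.13705734e+00]
plate 3881 c 557.1 -150.7 size 71.9 21.1 yaw 88.7
```

View pics/w4.png

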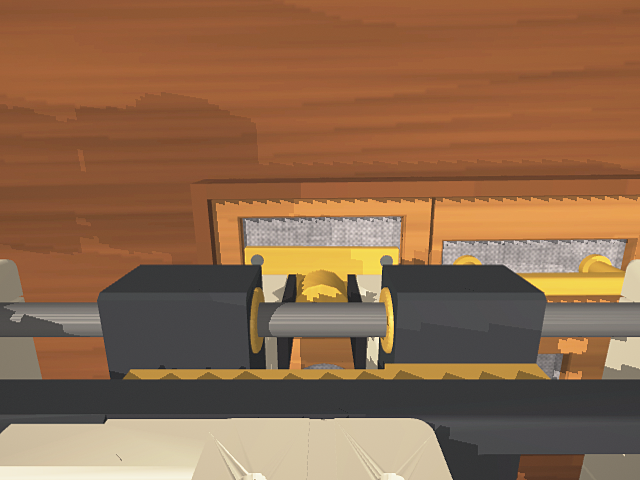

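The plate is held square over its recess: its edge runs (245..400, 260) and the recess grey shows around it. Lowering and releasing.

Call:
jog_arm(
  travel=[
    [0,0,0.03],
    [0,0,0.045],
    [0,0,0.053],
    [0,0,0.058],
    [0,0,0.061],
    [0,0,0.062],
    [0,0,0.062],
    [0,0,0.062],
    [0,0,0.062],
    [0,0,0.062],
  ],
  dr=[
    [0,0,0],
    [0,0,0],
    [0,0,0],
    [0,0,0],
    [0,0,0],
    [0,0,0],
    [0,0,0],
    [0,0,0],
    [0,0,0],
    [0,0,0],
  ],
  claw=[0.2,0.2,0.2,0.2,0.2,0.2,0.2,0.4,0.4,0.4],
)

```text
time_s: 21.75
tcp_pos: [0.5461, -0.1501, 0.0225]
eef_rot: [180.0, -0.0, -1.1]
contact_force: [-1.0, 0.3, 0.3]
gripper_width: 0.035
gripper_force: 0.0
```

```bash
python3 g.py 546 -150 -1.1 654 198.2 15.2
```

```text
travel 0.2026 -0.7004 dr -0.0453
```

Call:
jog_arm(
  travel=[
    [0,0,-0.05],
    [0,0,-0.15],
    [0.02,-0.08,-0.2],
    [0.06,-0.2,-0.2],
    [0.09,-0.31,-0.2],
    [0.12,-0.42,-0.2],
    [0.15,-0.53,-0.2],
    [0.18,-0.63,-0.2],
    [0.203,-0.7,-0.2],
    [0.203,-0.7,-0.2],
  ],
  dr=[
    [0,0,0],
    [0,0,0],
    [0,0,0],
    [0,0,-0.015],
    [0,0,-0.03],
    [0,0,-0.045],
    [0,0,-0.045],
    [0,0,-0.045],
    [0,0,-0.045],
    [0,0,-0.045],
  ],
  claw=[0.4,0.4,0.4,0.4,0.4,0.4,0.4,0.4,0.4,0.4],
)

```text
time_s: 23.0
tcp_pos: [0.6547, 0.2005, 0.1217]
eef_rot: [180.0, 0.0, 15.2]
contact_force: [-0.3, -0.8, -0.7]
gripper_width: 0.0351
gripper_force: 0.0
```

Run:
```python
from h import *
s=r.get_state();print(s['tcp_pos'],s['eef_rot'],s['joints'].round())
c=r.capture('wrist');P=cloud(c,s)
rect(P,near(P,c,(.654,.198),.04,.022,.04),'wing')
rect(P,near(P,c,(.654,.198),.04,.0035,.009),'base')
d=r.capture('top');P=cloud(d);c2=r.capture('scene')
rect(P,near(P,d,(.546,-.15),.05,.016,.022),'plate');rect(P,near(P,d,(.546,-.15),.03,.034,.045),'boss')
a=np.vstack([c2['pixels'][170:290,100:300],d['pixels'][200:320,380:580]])[:,:,::-1]
cv2.imwrite('pics/chk3.png',cv2.resize(a,None,fx=2.5,fy=2.5,interpolation=cv2.INTER_CUBIC))
```

```text
[0.65474616 0.20046381 0.12169306] [1.79992738e+02 1.34068133e-02 1.52226240e+01] [ 33.  26.  -6.   0. -59.  72.]
wing 486 c 654.2 198.2 size 30.0 7.9 yaw 15.1
base 1954 c 653.9 198.2 size 40.5 39.9 yaw 15.5
plate 951 c 545.6 -149.8 size 98.7 97.5 yaw -46.6
boss 97 c 545.6 -148.7 size 22.9 21.3 yaw 87.9
```

View pics/chk3.png

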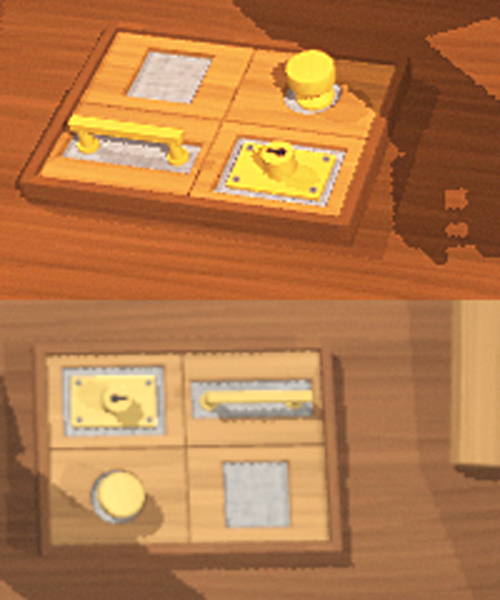

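The lock plate lies flat in the oblong recess at (285,172). Now the thumb turn.

Call:
jog_arm(
  travel=[
    [0,0.001,0],
    [0,0.001,0.08],
    [0,0.001,0.16],
    [0,0.001,0.2],
    [0,0.001,0.215],
    [0,0.001,0.223],
    [0,0.001,0.223],
    [0,0.001,0.223],
    [0,0.001,0.223],
    [0,0.001,0.223],
  ],
  dr=[
    [0,0,0],
    [0,0,0],
    [0,0,0],
    [0,0,0],
    [0,0,0],
    [0,0,0],
    [0,0,0],
    [0,0,0],
    [0,0,0],
    [0,0,0],
  ],
  claw=[0.4,0.4,0.4,0.4,0.4,0.4,0.05,0.05,0.05,0.05],
  newtons=25,
)

```text
time_s: 24.4
tcp_pos: [0.655, 0.1977, 0.012]
eef_rot: [-180.0, -0.1, 15.1]
contact_force: [-1.2, 0.4, 4.3]
gripper_width: 0.0149
gripper_force: 25.0
```

```bash
python3 g.py 654.3 198 15.2 462.2 -267.8 -1.1
```

```text
travel -0.615 0.7983 dr 0.0453
```

The opening is 15 mm, so the fingertips are on the hub under the 9 mm wing. I'll open, rise 3 mm and grip again.

Call:
jog_arm(
  travel=[
    [0,0,0],
    [0,0,0],
    [0,0,-0.006],
    [0,0,-0.006],
    [0,0,-0.006],
    [0,0,-0.006],
    [0,0,-0.006],
    [0,0,-0.006],
    [0,0,-0.006],
    [0,0,-0.006],
  ],
  dr=[
    [0,0,0],
    [0,0,0],
    [0,0,0],
    [0,0,0],
    [0,0,0],
    [0,0,0],
    [0,0,0],
    [0,0,0],
    [0,0,0],
    [0,0,0],
  ],
  claw=[0.3,0.3,0.3,0.3,0.3,0.05,0.05,0.05,0.05,0.05],
  newtons=25,
)

```text
time_s: 25.65
tcp_pos: [0.6548, 0.1975, 0.0144]
eef_rot: [-180.0, -0.0, 15.1]
contact_force: [-0.0, 0.4, 3.9]
gripper_width: 0.0084
gripper_force: 25.3
```

Call:
jog_arm(
  travel=[
    [0,0,-0.03],
    [0,0,-0.12],
    [-0.06,0.08,-0.2],
    [-0.13,0.17,-0.2],
    [-0.2,0.26,-0.2],
    [-0.27,0.35,-0.2],
    [-0.34,0.44,-0.2],
    [-0.41,0.53,-0.2],
    [-0.48,0.62,-0.2],
    [-0.55,0.71,-0.2],
  ],
  dr=[
    [0,0,0],
    [0,0,0],
    [0,0,0],
    [0,0,0.015],
    [0,0,0.03],
    [0,0,0.045],
    [0,0,0.045],
    [0,0,0.045],
    [0,0,0.045],
    [0,0,0.045],
  ],
  claw=[0.05,0.05,0.05,0.05,0.05,0.05,0.05,0.05,0.05,0.05],
)

```text
time_s: 26.9
tcp_pos: [0.4801, -0.2183, 0.1148]
eef_rot: [-180.0, -0.0, -1.1]
contact_force: [0.8, -0.8, -0.2]
gripper_width: 0.0092
gripper_force: 25.2
```

Run:
```python
from h import *
s=r.get_state();print(s['tcp_pos'],s['eef_rot'])
x,y=s['tcp_pos'][:2]*1000
import os;os.system(f"python3 g.py {x} {y} {s['eef_rot'][2]} 462.4 -267.6 -1")
```

```text
travel -0.0335 0.0992 dr -0.0003
[ 0.48012408 -0.21834485  0.11483359] [-1.79997546e+02 -2.88816561e-02 -1.11842833e+00]
```

Call:
jog_arm(
  travel=[
    [-0.033,0.099,0],
    [-0.033,0.099,0],
    [-0.033,0.099,0.04],
    [-0.033,0.099,0.09],
    [-0.033,0.099,0.12],
    [-0.033,0.099,0.13],
    [-0.033,0.099,0.13],
    [-0.033,0.099,0.13],
    [-0.033,0.099,0.13],
    [-0.033,0.099,0.13],
  ],
  dr=[
    [0,0,0],
    [0,0,0],
    [0,0,0],
    [0,0,0],
    [0,0,0],
    [0,0,0],
    [0,0,0],
    [0,0,0],
    [0,0,0],
    [0,0,0],
  ],
  claw=[0.05,0.05,0.05,0.05,0.05,0.05,0.05,0.05,0.05,0.05],
)

```text
time_s: 28.15
tcp_pos: [0.4639, -0.2661, 0.0494]
eef_rot: [180.0, -0.0, -1.1]
contact_force: [-0.3, 0.2, -1.0]
gripper_width: 0.0086
gripper_force: 25.3
```

Run:
```python
from h import *
s=r.get_state();print(s['tcp_pos'],s['eef_rot'])
c=r.capture('wrist');P=cloud(c,s)
hsv=cv2.cvtColor(c['pixels'],cv2.COLOR_RGB2HSV)
v,u=np.mgrid[0:480,0:640];y=(hsv[...,0]>15)&(hsv[...,0]<35)&(hsv[...,1]>120)&(v<290)
z=s['tcp_pos'][2]-.0144
rect(P,y&near(P,c,s['tcp_pos'],.04,z+.001,z+.009),'base')
g=(hsv[...,1]<60)&(v<262)&near(P,c,(.4625,-.268),.042,.008,.018); rect(P,g,'recess')
save('w6',c)
```

```text
[ 0.46389649 -0.26609183  0.04944055] [ 1.79993649e+02 -3.80371789e-02 -1.13130218e+00]
base 1746 c 477.0 -266.6 size 39.5 13.2 yaw 89.1
recess 2408 c 478.8 -268.3 size 55.2 21.5 yaw 89.1
```

View pics/w6.png

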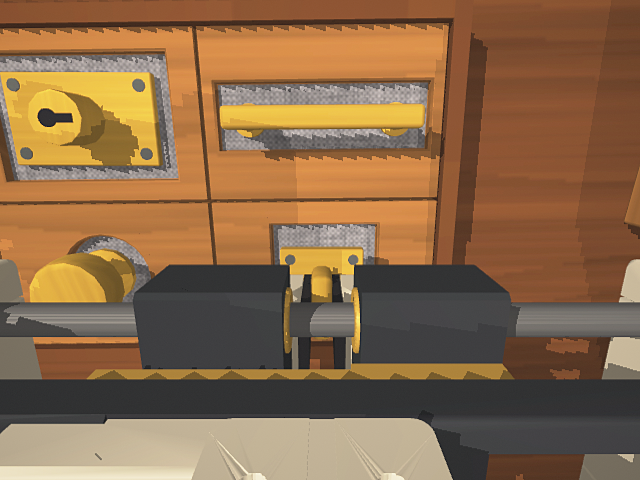

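The thumb turn is squarely over its recess (base at (320,258)); the pull and the plate sit well in theirs. I'll shift about 2 mm, lower and release.

Call:
jog_arm(
  travel=[
    [-0.004,0.003,0.01],
    [-0.004,0.003,0.024],
    [-0.004,0.003,0.034],
    [-0.004,0.003,0.039],
    [-0.004,0.003,0.042],
    [-0.004,0.003,0.043],
    [-0.004,0.003,0.043],
    [-0.004,0.003,0.043],
    [-0.004,0.003,0.043],
    [-0.004,0.003,0.043],
  ],
  dr=[
    [0,0,0],
    [0,0,0],
    [0,0,0],
    [0,0,0],
    [0,0,0],
    [0,0,0],
    [0,0,0],
    [0,0,0],
    [0,0,0],
    [0,0,0],
  ],
  claw=[0.05,0.05,0.05,0.05,0.05,0.05,0.05,0.3,0.3,0.3],
)

```text
time_s: 29.45
tcp_pos: [0.4617, -0.2675, 0.0275]
eef_rot: [-180.0, 0.0, -1.1]
contact_force: [0.3, -0.5, -0.5]
gripper_width: 0.0255
gripper_force: 0.0
```

Call:
jog_arm(
  travel=[
    [0,0,-0.05],
    [0,0,-0.15],
    [0,0,-0.25],
    [0,-0.12,-0.3],
    [0,-0.24,-0.3],
    [0,-0.36,-0.3],
    [0,-0.48,-0.3],
    [0,-0.5,-0.3],
    [0,-0.5,-0.3],
    [0,-0.5,-0.3],
  ],
  dr=[
    [0,0,0],
    [0,0,0],
    [0,0,0],
    [0,0,0],
    [0,0,0],
    [0,0,0],
    [0,0,0],
    [0,0,0],
    [0,0,0],
    [0,0,0],
  ],
  claw=[0.3,0.3,0.4,0.4,0.4,0.4,0.4,0.4,0.4,0.4],
)

```text
time_s: 30.7
tcp_pos: [0.4665, -0.0185, 0.1773]
eef_rot: [180.0, 0.0, -1.2]
contact_force: [0.0, 0.0, 0.7]
gripper_width: 0.0351
gripper_force: 0.0
```

Run:
```python
from h import *
d=r.capture('top');P=cloud(d);c2=r.capture('scene')
rect(P,near(P,d,(.462,-.268),.03,.036,.055),'wing');m=near(P,d,(.462,-.268),.03,.036,.055);print(P[m][:,2].mean())
a=np.vstack([c2['pixels'][170:290,100:300],d['pixels'][200:320,380:580]])[:,:,::-1]
cv2.imwrite('pics/chk4.png',cv2.resize(a,None,fx=2.5,fy=2.5,interpolation=cv2.INTER_CUBIC))
```

```text
wing 68 c 462.0 -266.3 size 29.3 9.7 yaw 3.0
0.04158311421020722
```

View pics/chk4.png

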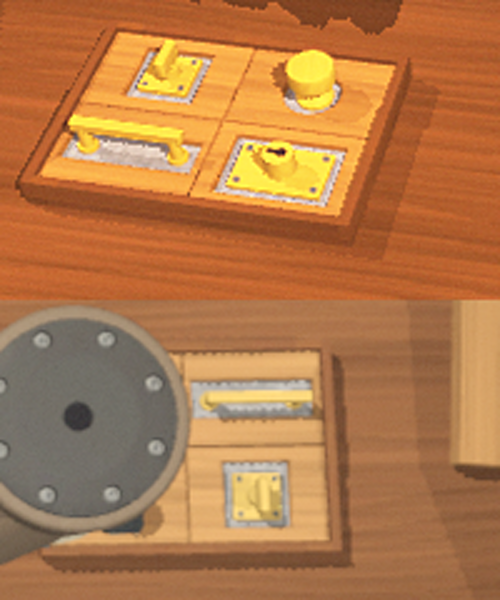

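All four fittings stand in their recesses (thumb turn at (172,75)) and the gripper is clear of them, so I'm handing in.

```bash
python3 -c "
from plant import r
print(r.close_job())"
```

```text
the job is handed in; nothing more can be done
None
```

The long pull, round-headed knob, lock plate and thumb turn each stand in their own recess, set down in that order; the short pull and square-headed knob were not touched, and the job was handed in at about 31 s.

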